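Lock the inspection camera's telescopic boom over the board

ROBOT

A 7-joint arm with a two-finger parallel gripper is mounted at the origin on the work surface. World frame = base frame: x ahead of the robot, y to its left, z up, the work surface at z = 0. Lengths are in m, angles in degrees, forces in N, time in s.
With the tool pointing down it reaches from about 0.425 to 0.8 m from the base axis. Payload 8.3 kg.
Tool frame: the origin (TCP) lies between the finger pads; the fingertips stand 17 mm ahead of it and the grasp point (between the pads) lies 2 mm behind it; z points along the fingers, y is the direction in which the jaws open and shut (so a half turn about z gives the same grasp; the last joint's range is limited). The gripper opens to 85 mm and grips with 20 to 120 N. Pads are 22 mm wide; open, the fingers measure 114 mm over their backs; the gripper's body (76 mm by 85 mm) begins 54 mm behind the grasp point. The pads swing forward as they close: fully open they stand 13 mm farther back than shut.
Start: joints at [63.432, 21.967, 0.94, 78.501, -0.361, 79.538, -2.664], TCP at [0.244, -0.575, 0.248] pointing down, gripper open.
Joint ranges: [-169.22, 169.22], [-14.56, 117.87], [-87.37, 89.26], [10.42, 133.3], [-82.24, 262.24], [0.94, 117.77], [-172.7, 172.7]. Speed limits (degrees/s): [136.94, 136.94, 172.46, 172.46, 180, 180, 180].

INTERFACE

Orientations are given as a 3x3 rotation matrix whose columns are the frame's x, y, z axes.
In Python, from bench import bot gives the robot as it stands.
- The arm moves only by the shell command python3 -m handwheel 'ROWS' [FORCE]. ROWS is JSON, a list of rows, each a list of 7 numbers: the closure, from -1 (fully open) to 1 (shut), then the shift along the tool's x, y, z in cm, then the turn, a rotation vector about the tool's x, y, z in rad. A call has 1 to 8 rows; each row shifts and turns the commanded pose from where the row before left it, along the tool's axes as they then stand; what a row does not reach is not made up. A row lasts 1/12 s, in which the tool goes at most 41.7 mm and 7.16 degrees, less where a joint would pass 70% of its speed; a pose out of reach is approached as far as the arm can. A call is refused whole if a number of a shift passes 4.17 or a number of a turn 0.125, either way. A call with a gripper value outside its range is refused whole. The fingers move at their own pace and stop on an object; FORCE is the grip in N (left out, the last holds). Time passes only in rows, so rows that do not move let the fingers close. It gives the time, the measured TCP pose, the force and the opening at its end, in the units of the state.
- bot.read_state(): the state, without advancing time (a new reading comes with each control period).
- bot.read_camera(name): name is "scene" or "top" or "wrist"; returns a dict with "image" (384x512x3 uint8, red, green, blue), "fx", "fy", "cx", "cy" (pixels), "distortion" ([k1, k2, p1, p2, k3] as OpenCV has them; the pictures are not rectified), "extrinsics" (4x4, takes a point from camera to world coordinates). Camera axes: x right, y down, z forward; pixel columns grow to the right and rows downward; lengths in m; the calibration is good to about 2 mm. A picture is of the moment at which its call begins. There is no depth.
- bot.hand_in(): hands the job in, once; it reports no verdict.
The state is a dict: "clock": time; "joint_positions": joint angles; "joint_vel": joint speeds; "joint_torque": joint torques, N m; "ee_pos": TCP position; "ee_rot": TCP orientation; "force": force on the tool from outside, world axes, zero at the start; "torque": the same for the moment, N m; "finger_gap": finger opening in m.
Only numpy, scipy, OpenCV 4.12 (cv2) and the standard library are available. Lean on these libraries where they do the work, as an engineer would, in place of code of your own. Each camera call takes 0.05 s, during which the arm holds its last target.

TASK

The inspection camera is parked on its telescopic boom. Pull up the boom's red spring plunger, draw the boom out with it until the camera looks down on about the middle of the circuit board in the cream tray, and let the plunger drop fully home in the index hole there, so that the boom is locked. Feel for the hole with the pin riding lightly on the tube and never force the pin sideways; do not touch the camera, and leave the tray and everything else on the bench where they are.

Things in the scene. Friction and masses are not known exactly. Their poses are not given: they have to be found in the camera images.
- stand: Heavy camera stand that does not move: grey base plate 170 x 150 x 16 mm, steel post, clamp head (top 216 mm above the bench). Origin on the bench under the post; z up; its +y axis points along the horizontal boom from the head outwards, the way the boom is drawn out. The boom's axis runs 200 mm above the bench, straight over the origin.
- head (a point): Point on the boom's axis at the head's outer face, 22 mm along +y from the stand's origin. The boom: a steel inner tube 20 mm square clamped in the head (upper face 210 mm above the bench), and on it a sliding aluminium sleeve 28 mm square, 215 mm long (upper face at 214 mm). The sleeve's near end has the spring plunger, its far end the camera.
- first_hole (a point): About where the tube's first index hole is (hidden under the sleeve until drawn out). Its upper face has a parking slot 30 mm long, then four 10 mm holes 30 mm apart. Nominally the pin is over them at sleeve travels of 60, 90, 120 and 150 mm, and this point is the nominal first; but the tube may be clamped up to 8 mm farther in or out, all holes alike, so feel for the true place.
- sleeve (a joint): Travel of the sleeve along the boom, m: 0 = pushed right in against the head; grows as it is drawn out along the stand's +y; end stop at 0.175. It starts parked, 0 to 3 mm out, pin in the slot. Plunger and camera move with it. It slides with about 3 N of friction, plus some 2 N when the pin drags on the tube, and stays where it is left.
- plunger (a joint): Lift of the spring plunger, m: 0 = fully home, with the pin 6 mm deep in a hole or the slot; about 0.006 = pin tip riding on the tube's upper face between holes; 0.010 = pulled right up to its stop. The spring always pushes it down: 5.6 N when home, 9.8 N at 0.006, 12.6 N at 0.010.
- knob (a point): Centre of the plunger's red pull knob, a round upright knob 24 mm in diameter and 22 mm high, on the near end of the sleeve, over the boom's axis. With the plunger home this centre is 247 mm above the bench and the knob spans 236 to 258 mm; below it is the plunger's steel barrel, 16 mm in diameter, down to 220 mm, on a 22 mm nut down to 214 mm. Nothing stands higher than the knob near it.
- pin: The plunger's steel pin, 8 mm in diameter, flat-ended, fixed in the knob and moving with it, hidden in the barrel and sleeve. Origin at the centre of its tip, 43 mm below the knob's centre; z up. It has 1 mm of play either way in a hole. A load of more than 20 N on its tip or side spoils it (gently riding on the tube it bears 10 N).
- camera: Inspection camera hanging under the far end of the sleeve: white body 42 x 42 x 50 mm, black lens 30 mm in diameter, white ring light 60 mm in diameter. Origin at the centre of the lens's lower end, 95 mm above the bench, 165 mm farther out along the boom than the knob; z up, y along the boom. Not to be touched.
- board (a point): Centre of the upper face of the green circuit board (96 x 78 mm), 12 mm above the bench, in the middle of a cream tray 130 x 110 x 24 mm with a post at each corner (28 mm high). The tray stands on the bench under the boom's path.
- tray: The same cream tray; origin at the centre of its underside. Leave it in place.
- screwdriver: Red-handled screwdriver 170 mm long, lying beside the boom; leave it.
- reel: Blue and silver solder reel, 54 mm in diameter and 42 mm high, standing under the boom; leave it.
- flux_jar: Amber jar, 44 mm in diameter and 50 mm high, behind the boom; leave it.
- multimeter: Yellow multimeter 150 x 75 x 38 mm, lying on the bench to the left; leave it.
- pliers: Blue-handled pliers about 150 mm long, lying on the bench to the right; leave them.
- parts_bin: Blue divided parts bin 130 x 100 x 50 mm, to the left; leave it.
- wrench: Steel wrench 140 mm long, lying to the left; leave it.
Mind the look-alikes: they are no part of the job. Several things look just like the tray: the one meant starts farthest to the robot's right.

How it is judged (in metres and radians):
On the way, in this order (a step that is already met when the one before it is completed fails the run):
1. the plunger is pulled up clear of the parking slot (value of joint plunger above 0.0068 m), for 0.1 s.
2. the boom is drawn out and the plunger has dropped fully home in an index hole (value of joint sleeve above 0.045 m and value of joint plunger below 0.0015 m), for 0.2 s.
At the end, for the whole second after the job is handed in: The plunger is fully home (lift under 1.5 mm) in an index hole with the boom drawn out more than 45 mm and at rest, and the camera's lens is within 30 mm, seen from above, of the middle of the board; the tray is within 10 mm, and every other thing on the bench within 15 mm, of where it was (all of step 2 and horizontal distance between camera and board below 0.03 m and velocity of joint sleeve between -0.005 and 0.005 m/s and distance of tray from where it was at the start of the episode below 0.01 m and distance of each of screwdriver, reel, flux_jar, multimeter, pliers, parts_bin, wrench from where it was at the start of the episode below 0.015 m); the robot touches nothing.
It fails at once if the pin is forced: its load on the tube passes 20 N (contact force between pin and anything else above 20 N).
It fails at once if the camera is touched (contact force between any of the arm, the fingers and camera above 2 N).
It fails at once if the tray or a bystander is moved (distance of tray from where it was at the start of the episode above 0.01 m or distance of any of screwdriver, reel, flux_jar, multimeter, pliers, parts_bin, wrench from where it was at the start of the episode above 0.015 m).
It also fails if it takes over 38 s, if anything falls off the work surface, if the arm or the gripper's body presses on something with over 40 N, if the wrist force passes 120 N, or if a joint passes its speed limit or range.

## Working session

There is one attempt and no reset: what is moved stays moved. The work goes in short steps, Python scripts to look and compute and a shell command to move; the robot and the scene stay as the last step left them, time stands still between calls to the robot, and variables do not carry over. Pictures are saved under pics/ and viewed, and the job is handed in when it is done.

```bash
ls; mkdir -p pics; python3 - <<'E'
from bench import bot
import cv2,pickle,numpy as np
d={}
for n in("scene","top","wrist"):
    c=bot.read_camera(n); d[n]=c
    cv2.imwrite(f"pics/a_{n}.png",c["image"][:,:,::-1])
    print(n,c["fx"],c["fy"],c["cx"],c["cy"],c["distortion"]);print(np.round(c["extrinsics"],3))
pickle.dump(d,open("a.pkl","wb"))
s=bot.read_state();print(s)
E
```

```text
pics
scene 465.21672969990396 465.21672969990396 259.9148253093001 189.47151972392263 [0.06317442 0.         0.         0.         0.        ]
[[-0.533  0.548 -0.644  1.418]
 [ 0.846  0.353 -0.4    0.558]
 [ 0.008 -0.758 -0.652  1.082]
 [ 0.     0.     0.     1.   ]]
top 481.63006127192716 481.63006127192716 250.21018414089377 189.3985727611452 [0.03424226 0.         0.         0.         0.        ]
[[ 0.007 -0.991  0.135  0.315]
 [-1.    -0.01  -0.018  0.002]
 [ 0.019 -0.135 -0.991  1.452]
 [ 0.     0.     0.     1.   ]]
wrist 271.52172287200466 271.52172287200466 256.6645074043013 187.9754738906543 [0.02057689 0.         0.         0.         0.        ]
[[ 0.391 -0.881 -0.265  0.311]
 [-0.92  -0.375 -0.111 -0.546]
 [-0.001  0.287 -0.958  0.372]
 [ 0.     0.     0.     1.   ]]
{'clock': 0.15, 'joint_positions': array([63.43318054, 22.00699356,  0.93855476, 78.54807995, -0.36285385,
       79.53621534, -2.66502822]), 'joint_vel': array([-0.00848359, -0.10631565, -0.04829758, -0.20769643,  0.06097886,
        0.11013313,  0.0822859 ]), 'joint_torque': array([ 2.95528007e-03, -6.28154755e+01,  8.45806673e-01, -3.72169089e+01,
        1.65584532e-02,  1.09300882e-02,  2.45056685e-05]), 'ee_pos': array([ 0.24373959, -0.57512288,  0.24747326]), 'ee_rot': array([[ 9.20742257e-01,  3.90170925e-01, -5.88271056e-04],
       [ 3.90171368e-01, -9.20741147e-01,  1.42934862e-03],
       [ 1.60449065e-05, -1.54558820e-03, -9.99998805e-01]]), 'force': array([-0.4067535 , -0.10991485,  0.37414525]), 'torque': array([ 0.03814129,  0.00361321, -0.02031551]), 'finger_gap': 0.08537595766133493}
```

View pics/a_scene.png

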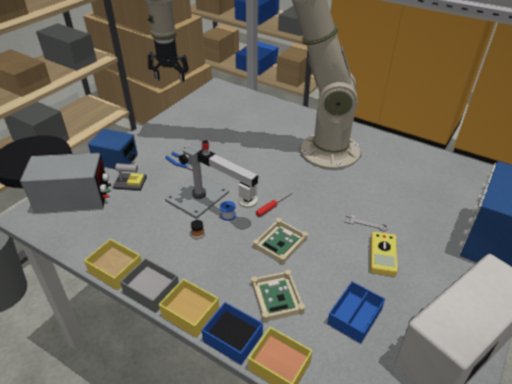

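View pics/a_top.png

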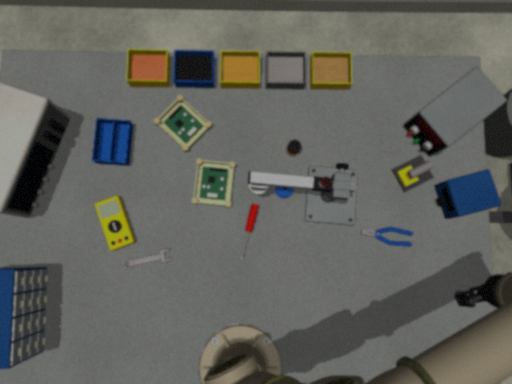

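View pics/a_wrist.png

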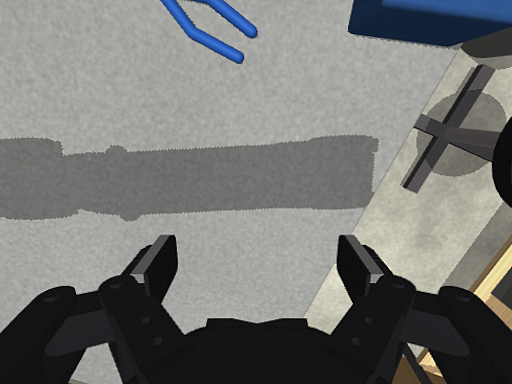

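Two trays appear: (214,183) and (183,123) in the top view. The robot's right is image right, so (214,183), under the boom, is the one meant. Red things that could pass for the knob are top (326,183) / scene (205,146), the screwdriver handle at top (252,217), and the red terminals of the grey instrument at about (418,130). The one on the sleeve is the knob. Next I'll check it in a crop and measure.

```bash
cat > h.py <<'E'
import numpy as np,cv2
def ray(c,uv):
    K=np.array([[c["fx"],0,c["cx"]],[0,c["fy"],c["cy"]],[0,0,1]])
    p=cv2.undistortPoints(np.array([[uv]],float),K,np.array(c["distortion"],float))[0,0]
    E=np.array(c["extrinsics"]);d=E[:3,:3]@[p[0],p[1],1];return E[:3,3],d/np.linalg.norm(d)
def plane(c,uv,z):
    o,d=ray(c,uv);return o+d*(z-o[2])/d[2]
def tri(c1,u1,c2,u2):
    A=np.zeros((3,3));b=np.zeros(3);L=[]
    for c,u in((c1,u1),(c2,u2)):
        o,d=ray(c,u);P=np.eye(3)-np.outer(d,d);A+=P;b+=P@o;L.append((o,P))
    x=np.linalg.solve(A,b);return x,[np.linalg.norm(P@(x-o)) for o,P in L]
def blobs(im,lo,hi,amin=15):
    h=cv2.cvtColor(im,cv2.COLOR_RGB2HSV);m=cv2.inRange(h,np.array(lo),np.array(hi))
    n,l,s,ce=cv2.connectedComponentsWithStats(m)
    return [(ce[i].round(1),s[i].tolist()) for i in range(1,n) if s[i,4]>=amin],l
E
python3 - <<'E'
import pickle,cv2,numpy as np
from h import *
d=pickle.load(open("a.pkl","rb"))
for n in("scene","top"):
    im=d[n]["image"]
    print(n,"red");
    for b in blobs(im,(0,150,60),(6,255,255))[0]+blobs(im,(174,150,60),(180,255,255))[0]: print(b)
    print("green")
    for b in blobs(im,(50,100,40),(90,255,255),60)[0]: print(b)
t=d["top"]["image"][:,:,::-1][120:250,170:380]
s=d["scene"]["image"][:,:,::-1][120:260,150:340]
cv2.imwrite("pics/b_top.png",cv2.resize(t,None,fx=3.8,fy=3.8,interpolation=cv2.INTER_CUBIC))
cv2.imwrite("pics/b_scene.png",cv2.resize(s,None,fx=4,fy=4,interpolation=cv2.INTER_CUBIC))
E
```

```text
scene red
(array([205. , 146.1]), [203, 143, 5, 7, 28])
(array([104.5, 195.5]), [103, 194, 5, 4, 15])
(array([266. , 207.9]), [257, 201, 20, 15, 127])
green
top red
(array([251.6, 217.4]), [246, 204, 13, 28, 191])
green
(array([181.4, 122.9]), [166, 108, 35, 33, 375])
(array([213.3, 181.5]), [201, 168, 26, 31, 408])
```

View pics/b_top.png

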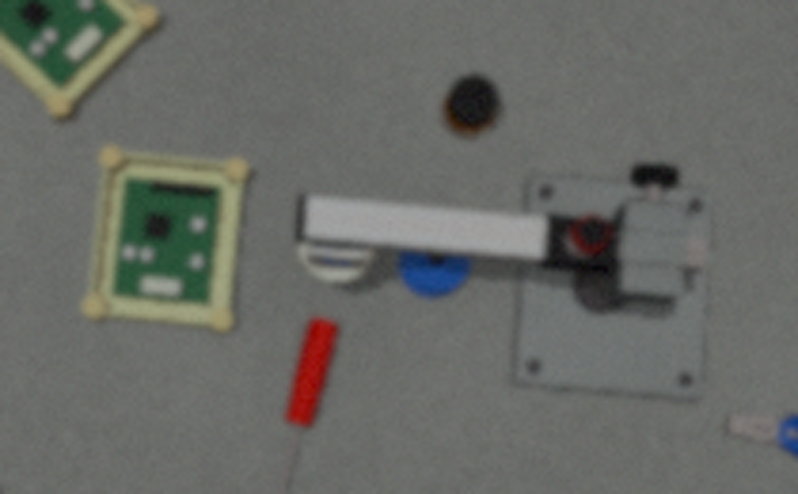

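View pics/b_scene.png

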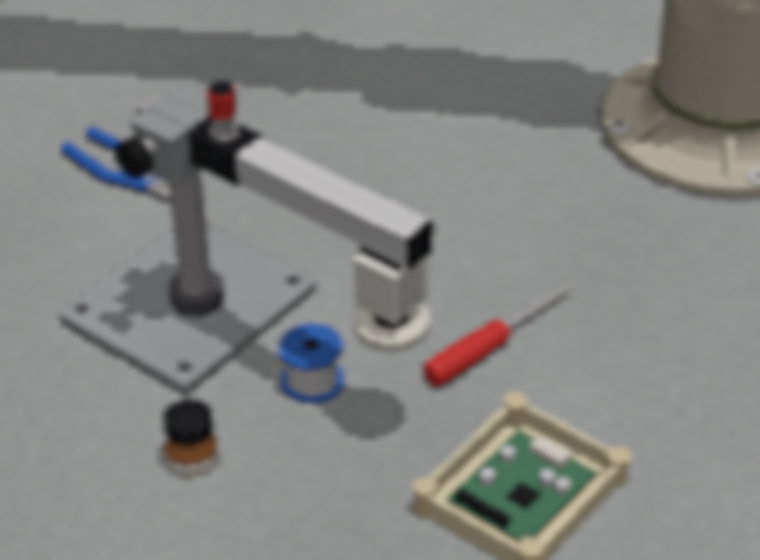

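```bash
python3 - <<'E'
import pickle
from h import *
d=pickle.load(open("a.pkl","rb"));T=d["top"];S=d["scene"]
ct=lambda p:(170-.37+p[0]/3.8,120-.37+p[1]/3.8)
cs=lambda p:(150-.37+p[0]/4,120-.37+p[1]/4)
k=ct((592,234));print("knob top",plane(T,k,.258), "tri",tri(T,k,S,cs((222,89))))
print("scene knob centre plane",plane(S,(205,146),.247))
c=[plane(T,ct(p),.028) for p in((111,156),(236,168),(222,320),(95,306))];print(np.round(c,4));print("tray",np.mean(c,0))
print("board green",plane(T,(213.3,181.5),.012))
c2=[plane(S,cs(p),.028) for p in((515,400),(620,455),(530,551),(426,487))];print("tray scene",np.mean(c2,0))
a,b=plane(T,ct((303,197)),.214),plane(T,ct((548,215)),.214);u=a-b;print("sleeve edge",a,b,u/np.linalg.norm(u),np.linalg.norm(u[:2]))
a,b=plane(T,ct((303,240)),.214),plane(T,ct((548,260)),.214);u=a-b;print("sleeve edge2",a,b,u/np.linalg.norm(u))
c=[plane(T,ct(p),.016) for p in((530,175),(709,188),(698,397),(514,381))];print("base",np.round(c,4),np.mean(c,0))
u=c[0]-c[1];v=c[3]-c[2];print(u/np.linalg.norm(u),v/np.linalg.norm(v))
E
```

```text
knob top [ 0.50115736 -0.20769356  0.258     ] tri (array([ 0.50209626, -0.20911765,  0.25655411]), [np.float64(0.0013351023249129278), np.float64(0.0013351023249127856)])
scene knob centre plane [ 0.50967284 -0.20633577  0.247     ]
[[0.5955 0.1319 0.028 ]
 [0.5869 0.0332 0.028 ]
 [0.4661 0.0426 0.028 ]
 [0.4762 0.1419 0.028 ]]
tray [0.53117096 0.08741054 0.028     ]
board green [0.53517685 0.08849773 0.012     ]
tray scene [0.53451753 0.08652856 0.028     ]
sleeve edge [ 0.53173308 -0.01702191  0.214     ] [ 0.52090646 -0.18536143  0.214     ] [0.0641816  0.99793824 0.        ] 0.16868730865836706
sleeve edge2 [ 0.5018972  -0.01723951  0.214     ] [ 0.48970407 -0.18502736  0.214     ] [0.07247883 0.99736995 0.        ]
base [[ 0.586  -0.2013  0.016 ]
 [ 0.5769 -0.3443  0.016 ]
 [ 0.41   -0.3318  0.016 ]
 [ 0.4212 -0.1872  0.016 ]] [ 0.49851732 -0.26617171  0.016     ]
[0.06365099 0.99797222 0.        ] [0.07760614 0.9969841  0.        ]
```

The crop shows the knob at top pixel (326,182), a black cap with a red rim, on the sleeve's near end. The tray under the boom's line is centred at (213,182). Both cameras agree on each to a few mm.

- **Knob:** about (0.503, -0.208)
- **Boom direction:** about (0.070, 0.9975)
- **Board:** about (0.533, 0.088)

That needs about 132 mm of draw, so nominally hole 3 (112–128) or hole 4 (142–158). First I raise the tool and align it.

```bash
python3 -m handwheel '[[-1,0,0,-1.8,0,0,0.1177],[-1,0,0,-1.8,0,0,0.1177],[-1,0,0,-1.8,0,0,0.1177],[-1,0,0,-1.2,0,0,0.1177],[-1,0,0,0,0,0,0]]'
cat >> h.py <<'E'
K=np.array([0.503,-0.208]);B=np.array([.07,.99755])
def rel(tgt):
    from bench import bot
    s=bot.read_state();R=np.array(s["ee_rot"]);p=np.array(s["ee_pos"])
    print("t",s["clock"],"pos",p.round(4),"y",R[:,1].round(4),"z",R[:,2].round(4),"cm in tool",(R.T@(np.array(tgt)-p)*100).round(2),"F",np.round(s["force"],2),"gap",round(s["finger_gap"],4))
E
python3 -c "
from h import *;rel([.503,-.208,.31])"
```

```text
clock: 0.57
ee_pos: [0.2443, -0.5762, 0.3172]
ee_rot: [[0.997, -0.075, 0.002], [-0.075, -0.997, -0.004], [0.002, 0.004, -1.0]]
force: [-0.1, -0.1, 0.2]
finger_gap: 0.0854
t 0.5667 pos [ 0.2443 -0.5762  0.3172] y [-0.0755 -0.9971  0.0037] z [ 0.0019 -0.0039 -1.    ] cm in tool [ 23.02 -38.67   0.62] F [-0.14 -0.12  0.23] gap 0.0854
```

```bash
python3 -m handwheel '[[-1,1.6,-2.7,0,0,0,0],[-1,1.6,-2.7,0,0,0,0],[-1,1.6,-2.7,0,0,0,0],[-1,1.6,-2.7,0,0,0,0],[-1,1.6,-2.7,0,0,0,0],[-1,1.6,-2.7,0,0,0,0],[-1,1.6,-2.7,0,0,0,0],[-1,1.6,-2.7,0,0,0,0]]'
python3 -m handwheel '[[-1,1.6,-2.7,0,0,0,0],[-1,1.6,-2.7,0,0,0,0],[-1,1.6,-2.7,0,0,0,0],[-1,1.6,-2.7,0,0,0,0],[-1,1.6,-2.7,0,0,0,0],[-1,0,0,0,0,0,0],[-1,0,0,0,0,0,0]]'
python3 - <<'E'
from h import *
rel([.503,-.208,.31])
from bench import bot
import pickle
c=bot.read_camera("wrist");t=bot.read_camera("top");pickle.dump((c,t),open("c.pkl","wb"));cv2.imwrite("pics/c_w.png",c["image"][:,:,::-1])
for z in(.258,):
  print(np.round(c["extrinsics"],3))
E
```

```text
clock: 1.23
ee_pos: [0.387, -0.3673, 0.3131]
ee_rot: [[0.998, -0.065, -0.001], [-0.065, -0.998, 0.001], [-0.001, -0.001, -1.0]]
force: [0.4, -0.3, 0.4]
finger_gap: 0.0854
clock: 1.82
ee_pos: [0.4767, -0.2375, 0.3131]
ee_rot: [[0.998, -0.061, -0.001], [-0.061, -0.998, 0.001], [-0.001, -0.001, -1.0]]
force: [-0.8, -1.4, 0.3]
finger_gap: 0.0853
t 1.8167 pos [ 0.4767 -0.2375  0.3131] y [-0.0613 -0.9981 -0.0011] z [-0.0012  0.0012 -1.    ] cm in tool [ 2.44 -3.1   0.31] F [-0.77 -1.44  0.26] gap 0.0853
[[-0.06  -0.956 -0.288  0.55 ]
 [-0.998  0.058  0.019 -0.242]
 [-0.001  0.289 -0.957  0.438]
 [ 0.     0.     0.     1.   ]]
```

View pics/c_w.png

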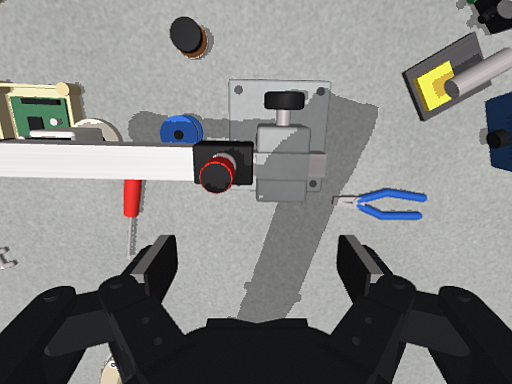

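Wrist view: the knob's red-rimmed top is at about (217,175). The sleeve runs left from it, the clamp head is at (283,160), and nothing lies between the fingers. I'll refine from this view.

```bash
python3 - <<'E'
from h import *;import pickle
c,t=pickle.load(open("c.pkl","rb"))
h=cv2.cvtColor(c["image"],cv2.COLOR_RGB2HSV)
m=cv2.inRange(h,(0,150,60),(6,255,255))|cv2.inRange(h,(174,150,60),(180,255,255))
m[:,:190]=0;m[:,250:]=0
ys,xs=np.nonzero(m);print(xs.min(),xs.max(),ys.min(),ys.max())
cc=cv2.minEnclosingCircle(np.stack([xs,ys],1).astype(np.float32));print(cc)
print("plane .258",plane(c,cc[0],.258))
g=cv2.inRange(h,(0,0,200),(180,40,255))
for x in(20,100,180):
  col=np.nonzero(c["image"][130:190,x].min(1)>200)[0]+130
  e1,e2=col.min()-.5,col.max()+.5
  print(x,e1,e2,plane(c,(x,e1),.214).round(4),plane(c,(x,e2),.214).round(4))
crop=c["image"][120:220,160:340,::-1];cv2.imwrite("pics/c_crop.png",cv2.resize(crop,None,fx=4,fy=4,interpolation=cv2.INTER_NEAREST))
E
```

```text
199 234 157 192
((216.82394409179688, 174.5985870361328), 18.624500274658203)
plane .258 [ 0.50717278 -0.21175347  0.258     ]
20 136.5 176.5 [ 0.5374 -0.0503  0.214 ] [ 0.5048 -0.0399  0.214 ]
100 145.5 178.5 [ 0.5267 -0.1118  0.214 ] [ 0.4992 -0.1055  0.214 ]
180 146.5 180.5 [ 0.5221 -0.1767  0.214 ] [ 0.4934 -0.1726  0.214 ]
```

View pics/c_crop.png

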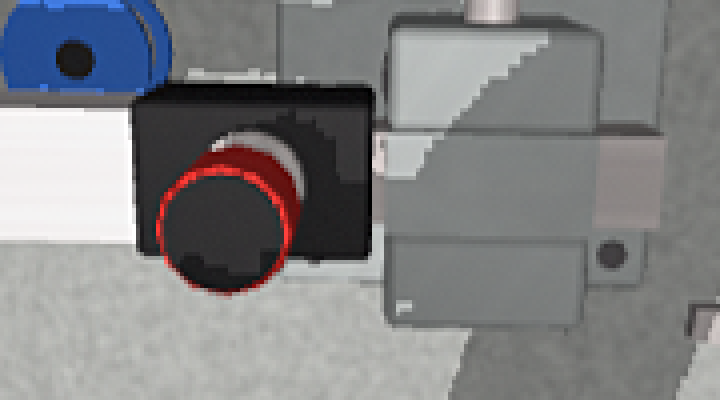

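```bash
sed -i 's/K=np.array.*/K=np.array([0.504,-0.210]);B=np.array([.0725,.9974])/' h.py
python3 -m handwheel '[[-1,1.28,-1.45,0,0,0,0.011],[-1,1.28,-1.45,0,0,0,0],[-1,0,0,0.5,0,0,0],[-1,0,0,1,0,0,0],[-1,0,0,0,0,0,0],[-1,0,0,0,0,0,0]]' 60
python3 - <<'E'
from h import *
rel([.504,-.210,.247])
from bench import bot
c=bot.read_camera("wrist");cv2.imwrite("pics/d_w.png",c["image"][:,:,::-1])
E
```

```text
clock: 2.42
ee_pos: [0.5022, -0.2143, 0.2981]
ee_rot: [[0.997, -0.083, -0.002], [-0.083, -0.997, 0.0], [-0.002, -0.0, -1.0]]
force: [0.3, 0.2, 0.0]
finger_gap: 0.0855
t 2.4167 pos [ 0.5022 -0.2143  0.2981] y [-8.290e-02 -9.966e-01 -1.000e-04] z [-2.3e-03  3.0e-04 -1.0e+00] cm in tool [ 0.15 -0.45  5.11] F [0.3  0.23 0.05] gap 0.0855
```

View pics/d_w.png

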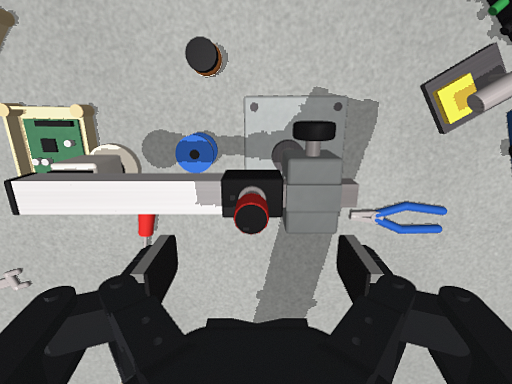

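The knob's top is at (251,219), close to the finger midline (257). One more ray cast from here.

```bash
python3 - <<'E'
from h import *
from bench import bot
c={**bot.read_camera("wrist")}
print(plane(c,(251.3,218.5),.258)); p=plane(c,(251.3,218.5),.258);rel([p[0],p[1],.247])
# sleeve midline
for x in(60,140,210):
  col=np.nonzero(c["image"][165:225,x].min(1)>200)[0]+165
  a,b=plane(c,(x,col.min()-.5),.214),plane(c,(x,col.max()+.5),.214);print(((a+b)/2).round(4),np.linalg.norm(a-b).round(4))
E
```

```text
Traceback (most recent call last):
  File "h.py", line 7, in plane
    o,d=ray(c,uv);return o+d*(z-o[2])/d[2]
        ~~~^^^^^^
  File "h.py", line 4, in ray
    p=cv2.undistortPoints(np.array([[uv]],float),K,np.array(c["distortion"],float))[0,0]
      ~~~~~~~~~~~~~~~~~~~^^^^^^^^^^^^^^^^^^^^^^^^^^^^^^^^^^^^^^^^^^^^^^^^^^^^^^^^^^
cv2.error: OpenCV(4.12.0) /io/opencv/modules/calib3d/src/undistort.dispatch.cpp:354: error: (-215:Assertion failed) CV_IS_MAT(_cameraMatrix) && _cameraMatrix->rows == 3 && _cameraMatrix->cols == 3 in function 'cvUndistortPointsInternal'
```

```bash
python3 - <<'E'
L=open('h.py').read().split('\n')
i=[k for k,l in enumerate(L) if 'K=np.array' in l][0]
L[i]='    K=np.array([[c["fx"],0,c["cx"]],[0,c["fy"],c["cy"]],[0,0,1]])'
open('h.py','w').write('\n'.join(L))
E
python3 - <<'E'
from h import *
from bench import bot
c=bot.read_camera("wrist")
p=plane(c,(251.3,218.5),.258);print(p);rel([p[0],p[1],.247])
for x in(60,140,210):
  col=np.nonzero(c["image"][165:225,x].min(1)>200)[0]+165
  a,b=plane(c,(x,col.min()-.5),.214),plane(c,(x,col.max()+.5),.214);print(((a+b)/2).round(4),np.linalg.norm(a-b).round(4))
E
```

```text
[ 0.50564775 -0.2104391   0.258     ]
t 2.5667 pos [ 0.5032 -0.2138  0.2996] y [-8.220e-02 -9.966e-01  4.000e-04] z [ 2.e-04 -4.e-04 -1.e+00] cm in tool [ 0.22 -0.36  5.26] F [0.49 0.15 0.79] gap 0.0856
[ 0.5243 -0.0574  0.214 ] 0.0428
[ 0.5127 -0.1193  0.214 ] 0.0277
[ 0.4987 -0.1747  0.214 ] 0.0106
```

```bash
python3 -m handwheel '[[-1,0.2,-0.36,0.5,0,0,-0.01],[-1,0,0,1.5,0,0,0],[-1,0,0,1.5,0,0,0],[-1,0,0,1.2,0,0,0],[-1,0,0,0.4,0,0,0],[-1,0,0,0,0,0,0],[-1,0,0,0,0,0,0]]' 60
python3 - <<'E'
from h import *
rel([.505,-.2105,.247])
from bench import bot
c=bot.read_camera("wrist");cv2.imwrite("pics/e_w.png",c["image"][:,:,::-1])
c=bot.read_camera("scene");cv2.imwrite("pics/e_s.png",cv2.resize(c["image"][90:240,130:330,::-1],None,fx=4,fy=4))
E
```

```text
clock: 3.15
ee_pos: [0.5061, -0.2094, 0.2487]
ee_rot: [[0.998, -0.071, 0.0], [-0.071, -0.998, -0.0], [0.0, -0.0, -1.0]]
force: [0.3, 0.3, 0.4]
finger_gap: 0.0853
t 3.15 pos [ 0.5061 -0.2094  0.2487] y [-0.0706 -0.9975 -0.    ] z [ 4.e-04 -0.e+00 -1.e+00] cm in tool [-0.1   0.12  0.17] F [0.32 0.35 0.43] gap 0.0853
```

View pics/e_w.png

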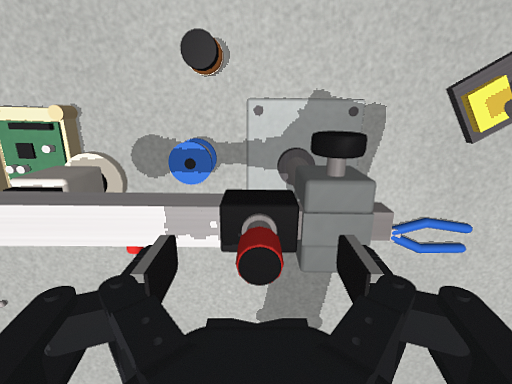

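View pics/e_s.png

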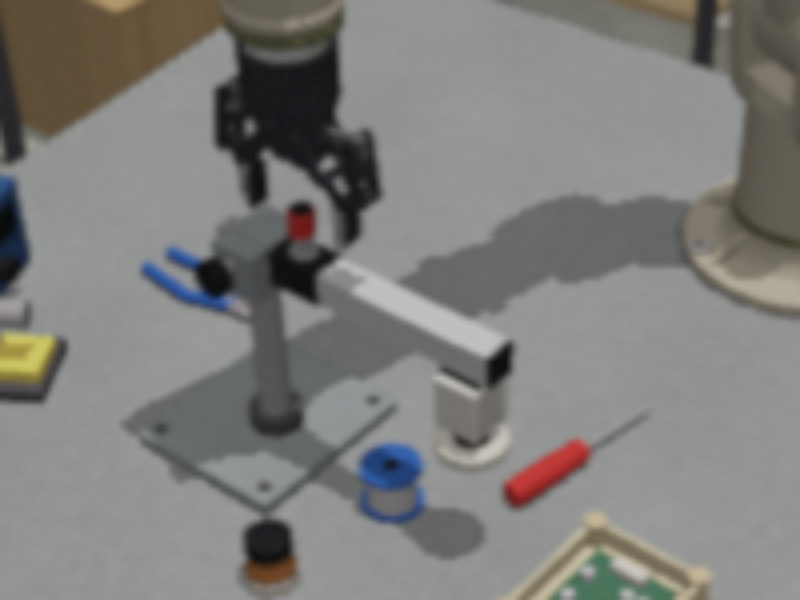

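```bash
python3 - <<'E'
from h import *
from bench import bot
c=bot.read_camera("wrist")
p=plane(c,(259.7,264.5),.258);print(p);rel([p[0],p[1],.247])
E
```

```text
[ 0.50586173 -0.21070823  0.258     ]
t 3.3 pos [ 0.5064 -0.2096  0.2494] y [-7.080e-02 -9.975e-01  4.000e-04] z [ 1.7e-03 -6.0e-04 -1.0e+00] cm in tool [-0.05  0.12  0.24] F [-0.38  0.41  0.89] gap 0.0853
```

The knob ray gives (0.5059, -0.2107), within 1.3 mm of the TCP. Closing on it now.

```bash
python3 -m handwheel '[[-1,0,0.12,0.2,0,0,0],[0.1,0,0,0,0,0,0],[0.4,0,0,0,0,0,0],[1,0,0,0,0,0,0],[1,0,0,0,0,0,0],[1,0,0,0,0,0,0],[1,0,0,0,0,0,0],[1,0,0,0,0,0,0]]' 50
python3 -c "
from h import *;rel([.505,-.2105,.247])"
```

```text
clock: 3.97
ee_pos: [0.5058, -0.2107, 0.2465]
ee_rot: [[0.997, -0.071, 0.0], [-0.071, -0.997, -0.0], [0.0, 0.0, -1.0]]
force: [-0.9, 0.0, 2.8]
finger_gap: 0.0222
t 3.9667 pos [ 0.5058 -0.2107  0.2465] y [-7.090e-02 -9.975e-01  1.000e-04] z [ 2.e-04 -1.e-04 -1.e+00] cm in tool [-0.08 -0.01 -0.05] F [-0.91  0.02  2.78] gap 0.0222
```

Gripped: gap 22 mm, force small. Lifting in small steps.

```bash
for i in 1; do python3 -m handwheel '[[1,0,0,-0.3,0,0,0],[1,0,0,0,0,0,0]]'; done; python3 -m handwheel '[[1,0,0,-0.3,0,0,0],[1,0,0,0,0,0,0]]'; python3 -m handwheel '[[1,0,0,-0.2,0,0,0],[1,0,0,0,0,0,0],[1,0,0,0,0,0,0]]'
```

```text
clock: 4.13
ee_pos: [0.5058, -0.2106, 0.2488]
ee_rot: [[0.997, -0.071, -0.001], [-0.071, -0.997, 0.0], [-0.001, -0.0, -1.0]]
force: [3.2, -1.1, -7.5]
finger_gap: 0.0223
clock: 4.3
ee_pos: [0.5058, -0.2106, 0.2517]
ee_rot: [[0.997, -0.071, -0.001], [-0.071, -0.997, 0.0], [-0.001, -0.0, -1.0]]
force: [4.4, -1.3, -9.9]
finger_gap: 0.0227
clock: 4.55
ee_pos: [0.5058, -0.2106, 0.2535]
ee_rot: [[0.997, -0.071, -0.001], [-0.071, -0.997, 0.0], [-0.001, -0.0, -1.0]]
force: [5.9, -2.2, -10.8]
finger_gap: 0.0229
```

```bash
python3 -m handwheel '[[1,0,0,-0.12,0,0,0],[1,0,0,0,0,0,0],[1,0,0,0,0,0,0]]'; python3 - <<'E'
from h import *
from bench import bot
c=bot.read_camera("wrist");cv2.imwrite("pics/f_w.png",c["image"][:,:,::-1]);rel([.505,-.2105,.247])
E
```

```text
clock: 4.8
ee_pos: [0.5057, -0.2106, 0.2545]
ee_rot: [[0.997, -0.071, -0.001], [-0.071, -0.997, 0.0], [-0.001, -0.0, -1.0]]
force: [5.0, -1.9, -11.8]
finger_gap: 0.0224
t 4.85 pos [ 0.5058 -0.2106  0.2545] y [-7.090e-02 -9.975e-01 -4.000e-04] z [-8.e-04  5.e-04 -1.e+00] cm in tool [-0.08 -0.01  0.75] F [  5.61  -2.06 -11.54] gap 0.0227
```

View pics/f_w.png

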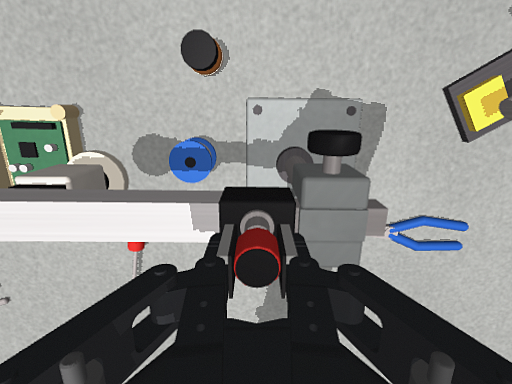

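Plunger up about 8 mm with 11.5 N, which agrees with the spring. Drawing out along tool -y with the pin clear.

```bash
python3 -m handwheel '[[1,0,-0.4,0,0,0,0],[1,0,-0.8,0,0,0,0],[1,0,-0.8,0,0,0,0],[1,0,-0.8,0,0,0,0],[1,0,-0.8,0,0,0,0],[1,0,-0.4,0,0,0,0],[1,0,0,0,0,0,0]]'
```

```text
clock: 5.43
ee_pos: [0.5091, -0.1697, 0.2548]
ee_rot: [[0.998, -0.07, 0.0], [-0.07, -0.998, 0.001], [0.0, -0.001, -1.0]]
force: [6.7, 0.7, -12.1]
finger_gap: 0.0222
```

```bash
python3 -m handwheel '[[1,0,-0.4,0,0,0,0],[1,0,-1,0,0,0,0],[1,0,-1.2,0,0,0,0],[1,0,-1.2,0,0,0,0],[1,0,-1.2,0,0,0,0],[1,0,-0.8,0,0,0,0],[1,0,-0.3,0,0,0,0],[1,0,0,0,0,0,0]]'; python3 - <<'E'
from h import *
from bench import bot
import pickle
c=bot.read_camera("wrist");s=bot.read_camera("scene");pickle.dump((c,s),open("g.pkl","wb"))
cv2.imwrite("pics/g_w.png",c["image"][:,:,::-1]);rel([.505,-.2105,.247])
cv2.imwrite("pics/g_s.png",cv2.resize(s["image"][90:270,130:330,::-1],None,fx=3.3,fy=3.3))
st=bot.read_state();d=np.array(st["ee_pos"])[:2]-[.5058,-.2106];print("moved",d@B,"lat",d@[B[1],-B[0]])
E
```

```text
clock: 6.1
ee_pos: [0.514, -0.1089, 0.2551]
ee_rot: [[0.998, -0.069, 0.002], [-0.069, -0.998, 0.0], [0.002, -0.001, -1.0]]
force: [10.9, 0.7, -12.6]
finger_gap: 0.0223
t 6.2 pos [ 0.514  -0.1089  0.2551] y [-0.0696 -0.9976 -0.0011] z [ 0.0019  0.001  -1.    ] cm in tool [-0.2 10.2  0.8] F [  8.97  -0.54 -10.9 ] gap 0.0223
moved 0.10203864451037596 lat 0.0008426748550342943
```

View pics/g_w.png

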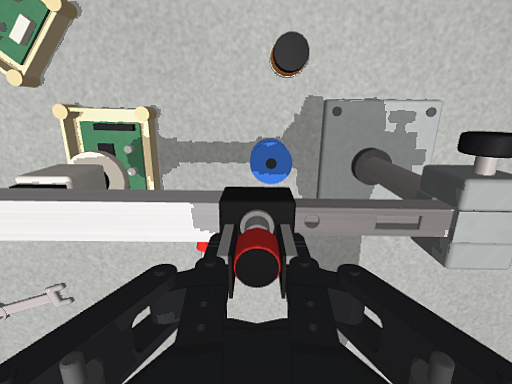

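View pics/g_s.png

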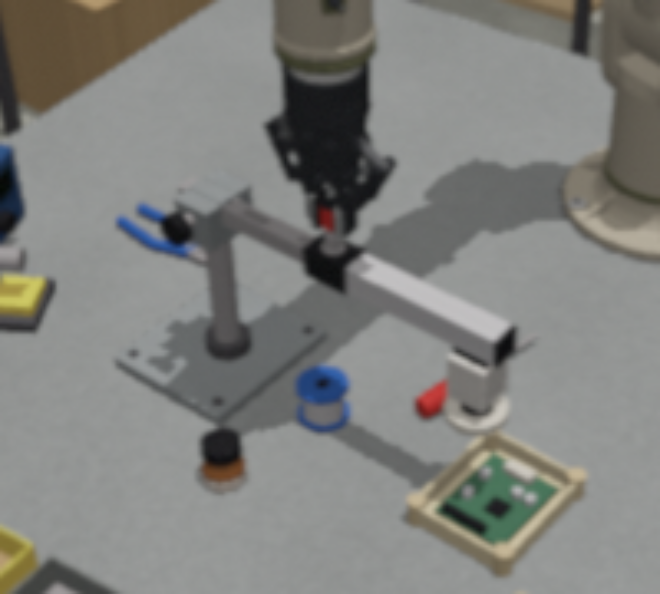

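The wrist view now shows the parking slot at (398,222) and index hole 1 at (312,221) on the tube. Hole 3 can be estimated from that (+60 mm). The lateral force of 9 N calls for a small x correction.

```bash
python3 - <<'E'
from h import *;import pickle
c,s=pickle.load(open("g.pkl","rb"))
im=c["image"][180:300,210:450,::-1];cv2.imwrite("pics/g_c.png",cv2.resize(im,None,fx=3.3,fy=3.3,interpolation=cv2.INTER_NEAREST))
h1=plane(c,(312,221),.210);k=plane(c,(258,268.5),.2665)
print(h1,k,"knob-hole1 along",(k-h1)[:2]@B, "lat",(k-h1)[:2]@[B[1],-B[0]])
a,b=plane(c,(377,222),.21),plane(c,(421,222),.21);print("slot len",(a-b)[:2]@B,"mid to hole",(h1-(a+b)/2)[:2]@B)
E
```

```text
[ 0.5105637  -0.14593742  0.21      ] [ 0.513084   -0.10919311  0.2665    ] knob-hole1 along 0.0368314944471421 lat -0.00015021957354641275
slot len 0.0293502470456827 mid to hole 0.05854450934721035
```

View pics/g_c.png

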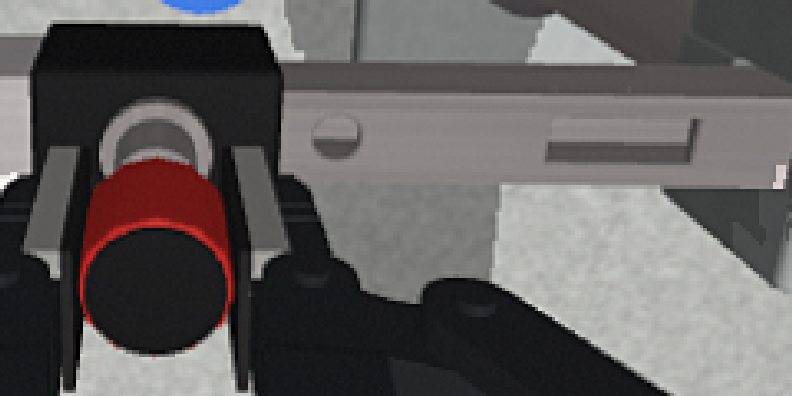

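```bash
python3 -m handwheel '[[1,0.05,0,0,0,0,0],[1,0,0,0,0,0,0]]'
```

```text
clock: 6.37
ee_pos: [0.5141, -0.1089, 0.2548]
ee_rot: [[0.998, -0.07, 0.0], [-0.07, -0.998, 0.001], [0.0, -0.001, -1.0]]
force: [7.5, 2.3, -12.3]
finger_gap: 0.0221
```

The pin is about 36.8 mm past hole 1, so hole 3 should be about 23 mm farther on. That would put the camera within about 1 cm of the board's middle. I advance 18 mm, then lower until the pin touches lightly.

```bash
python3 -m handwheel '[[1,0.05,-0.4,0,0,0,0],[1,0,-0.7,0,0,0,0],[1,0,-0.5,0,0,0,0],[1,0,-0.2,0,0,0,0],[1,0,0,0,0,0,0],[1,0,0,0,0,0,0]]'; python3 -m handwheel '[[1,0,0,0.1,0,0,0],[1,0,0,0,0,0,0],[1,0,0,0,0,0,0]]'; python3 -m handwheel '[[1,0,0,0.1,0,0,0],[1,0,0,0,0,0,0],[1,0,0,0,0,0,0]]'
```

```text
clock: 6.87
ee_pos: [0.5155, -0.0919, 0.2548]
ee_rot: [[0.997, -0.071, -0.0], [-0.071, -0.997, 0.0], [-0.0, -0.0, -1.0]]
force: [6.1, -0.8, -12.3]
finger_gap: 0.0222
clock: 7.12
ee_pos: [0.5155, -0.0919, 0.2538]
ee_rot: [[0.997, -0.071, -0.0], [-0.071, -0.997, 0.0], [-0.0, -0.0, -1.0]]
force: [6.4, -0.7, -11.8]
finger_gap: 0.0224
clock: 7.37
ee_pos: [0.5155, -0.0919, 0.2529]
ee_rot: [[0.997, -0.071, 0.0], [-0.071, -0.997, 0.0], [0.0, -0.0, -1.0]]
force: [6.8, -0.9, -10.1]
finger_gap: 0.0223
```

```bash
python3 -m handwheel '[[1,0,0,0.03,0,0,0],[1,0,0,0,0,0,0],[1,0,0,0,0,0,0]]'; python3 -m handwheel '[[1,0,0,0.03,0,0,0],[1,0,0,0,0,0,0],[1,0,0,0,0,0,0]]'
```

```text
clock: 7.62
ee_pos: [0.5155, -0.0919, 0.2527]
ee_rot: [[0.997, -0.071, 0.0], [-0.071, -0.997, 0.0], [0.0, -0.0, -1.0]]
force: [7.0, -0.6, -9.9]
finger_gap: 0.0226
clock: 7.87
ee_pos: [0.5155, -0.0919, 0.2526]
ee_rot: [[0.997, -0.071, 0.0], [-0.071, -0.997, 0.0], [0.0, -0.0, -1.0]]
force: [4.5, 0.2, -9.4]
finger_gap: 0.0226
```

```bash
python3 -m handwheel '[[1,0,0,0.03,0,0,0],[1,0,0,0,0,0,0],[1,0,0,0,0,0,0]]'; python3 -m handwheel '[[1,0,0,0.03,0,0,0],[1,0,0,0,0,0,0],[1,0,0,0,0,0,0]]'
```

```text
clock: 8.12
ee_pos: [0.5155, -0.0919, 0.2526]
ee_rot: [[0.997, -0.071, 0.001], [-0.071, -0.997, 0.0], [0.001, -0.0, -1.0]]
force: [5.6, 0.1, -7.3]
finger_gap: 0.0223
clock: 8.37
ee_pos: [0.5155, -0.0919, 0.2525]
ee_rot: [[0.997, -0.071, 0.001], [-0.071, -0.997, 0.0], [0.001, -0.0, -1.0]]
force: [4.9, -0.4, -5.9]
finger_gap: 0.0224
```

The pin is riding with about 4 N on the tube. Creeping outwards now.

```bash
python3 -m handwheel '[[1,0,-0.05,0,0,0,0],[1,0,-0.05,0,0,0,0],[1,0,-0.05,0,0,0,0],[1,0,0,0,0,0,0]]'; python3 -m handwheel '[[1,0,-0.05,0,0,0,0],[1,0,-0.05,0,0,0,0],[1,0,0,0,0,0,0]]'
```

```text
clock: 8.7
ee_pos: [0.5155, -0.0917, 0.2525]
ee_rot: [[0.997, -0.072, 0.001], [-0.072, -0.997, -0.001], [0.001, 0.001, -1.0]]
force: [4.3, -3.7, -5.4]
finger_gap: 0.0224
clock: 8.95
ee_pos: [0.5156, -0.0909, 0.2525]
ee_rot: [[0.997, -0.072, 0.001], [-0.072, -0.997, -0.001], [0.001, 0.001, -1.0]]
force: [5.2, -4.2, -6.5]
finger_gap: 0.0224
```

```bash
python3 -m handwheel '[[1,0,-0.05,0,0,0,0],[1,0,-0.05,0,0,0,0],[1,0,0,0,0,0,0]]';python3 -m handwheel '[[1,0,-0.05,0,0,0,0],[1,0,0,0,0,0,0]]'
```

```text
clock: 9.2
ee_pos: [0.5157, -0.0898, 0.2525]
ee_rot: [[0.997, -0.072, 0.001], [-0.072, -0.997, -0.001], [0.001, 0.001, -1.0]]
force: [6.3, -4.4, -6.2]
finger_gap: 0.0221
clock: 9.37
ee_pos: [0.5157, -0.0893, 0.2524]
ee_rot: [[0.997, -0.072, 0.001], [-0.072, -0.997, -0.001], [0.001, 0.001, -1.0]]
force: [5.8, -4.7, -6.6]
finger_gap: 0.0228
```

```bash
python3 -m handwheel '[[1,0,-0.05,0,0,0,0],[1,0,0,0,0,0,0]]'
```

```text
clock: 9.53
ee_pos: [0.5157, -0.0888, 0.2524]
ee_rot: [[0.997, -0.072, 0.001], [-0.072, -0.997, -0.001], [0.001, 0.001, -1.0]]
force: [6.7, -4.5, -7.4]
finger_gap: 0.0223
```

```bash
python3 -m handwheel '[[1,0,-0.05,0,0,0,0],[1,0,0,0,0,0,0]]'; python3 -m handwheel '[[1,0,-0.05,0,0,0,0],[1,0,0,0,0,0,0]]'
```

```text
clock: 9.7
ee_pos: [0.5157, -0.0882, 0.2523]
ee_rot: [[0.997, -0.072, 0.001], [-0.072, -0.997, -0.001], [0.001, 0.001, -1.0]]
force: [6.1, -3.1, -7.2]
finger_gap: 0.0225
clock: 9.87
ee_pos: [0.5158, -0.0876, 0.2521]
ee_rot: [[0.997, -0.072, 0.0], [-0.072, -0.997, -0.001], [0.001, 0.001, -1.0]]
force: [7.5, -2.0, -9.9]
finger_gap: 0.0228
```

```bash
python3 -m handwheel '[[1,0,-0.05,0.01,0,0,0],[1,0,0,0,0,0,0]]'
```

```text
clock: 10.03
ee_pos: [0.5158, -0.0871, 0.2519]
ee_rot: [[0.997, -0.072, 0.0], [-0.072, -0.997, -0.001], [0.0, 0.001, -1.0]]
force: [6.6, -2.7, -9.8]
finger_gap: 0.0225
```

```bash
python3 -m handwheel '[[1,0,-0.05,0,0,0,0],[1,0,0,0,0,0,0]]'
```

```text
clock: 10.2
ee_pos: [0.5159, -0.0866, 0.2519]
ee_rot: [[0.997, -0.072, 0.0], [-0.072, -0.997, -0.001], [0.0, 0.001, -1.0]]
force: [7.5, -3.7, -10.5]
finger_gap: 0.0225
```

At y=-0.0876 the tool sank and the full spring load came back, so the pin is over the hole. It's now about mid-window. Lowering gently.

```bash
python3 -m handwheel '[[1,0,0.02,0.05,0,0,0],[1,0,0,0.05,0,0,0],[1,0,0,0,0,0,0]]'; python3 -m handwheel '[[1,0,0,0.1,0,0,0],[1,0,0,0,0,0,0]]'
```

```text
clock: 10.45
ee_pos: [0.5159, -0.0866, 0.2509]
ee_rot: [[0.997, -0.072, 0.0], [-0.072, -0.997, -0.001], [0.0, 0.001, -1.0]]
force: [7.4, -3.5, -8.4]
finger_gap: 0.0225
clock: 10.62
ee_pos: [0.5159, -0.0866, 0.2499]
ee_rot: [[0.997, -0.072, 0.0], [-0.072, -0.997, -0.001], [0.0, 0.001, -1.0]]
force: [6.5, -3.6, -8.5]
finger_gap: 0.0225
```

Force follows the free spring and the lift is about 3.4 mm, so the pin is going in. Continuing.

```bash
python3 -m handwheel '[[1,0,0,0.1,0,0,0],[1,0,0,0.1,0,0,0],[1,0,0,0,0,0,0]]'; python3 -m handwheel '[[1,0,0,0.08,0,0,0],[1,0,0,0,0,0,0]]'; python3 -m handwheel '[[1,0,0,0.05,0,0,0],[1,0,0,0,0,0,0],[1,0,0,0,0,0,0]]'
```

```text
clock: 10.87
ee_pos: [0.5159, -0.0866, 0.2481]
ee_rot: [[0.997, -0.072, 0.001], [-0.072, -0.997, -0.001], [0.001, 0.001, -1.0]]
force: [5.6, -3.1, -7.7]
finger_gap: 0.0227
clock: 11.03
ee_pos: [0.516, -0.0866, 0.2474]
ee_rot: [[0.997, -0.072, 0.001], [-0.072, -0.997, -0.001], [0.001, 0.001, -1.0]]
force: [6.4, -2.3, -6.9]
finger_gap: 0.0223
clock: 11.28
ee_pos: [0.5159, -0.0866, 0.247]
ee_rot: [[0.997, -0.072, 0.001], [-0.072, -0.997, -0.001], [0.001, 0.001, -1.0]]
force: [6.2, -2.5, -6.4]
finger_gap: 0.0223
```

```bash
python3 -m handwheel '[[1,0,0,0.06,0,0,0],[1,0,0,0,0,0,0],[1,0,0,0,0,0,0]]'; python3 -m handwheel '[[1,0.02,0.03,0.04,0,0,0],[1,0,0,0,0,0,0],[1,0,0,0,0,0,0]]'
```

```text
clock: 11.53
ee_pos: [0.516, -0.0866, 0.2466]
ee_rot: [[0.997, -0.072, 0.001], [-0.072, -0.997, -0.001], [0.001, 0.001, -1.0]]
force: [5.0, -2.5, -5.8]
finger_gap: 0.0224
clock: 11.78
ee_pos: [0.516, -0.0866, 0.2466]
ee_rot: [[0.997, -0.071, 0.001], [-0.071, -0.997, -0.001], [0.001, 0.001, -1.0]]
force: [2.4, -3.0, -0.6]
finger_gap: 0.0226
```

Home: z is back at 0.2466 and the spring load is gone. Opening, then lifting straight up.

```bash
python3 -m handwheel '[[0.3,0,0,0,0,0,0],[-0.2,0,0,0,0,0,0],[-1,0,0,0,0,0,0],[-1,0,0,0,0,0,0],[-1,0,0,0,0,0,0],[-1,0,0,0,0,0,0]]'; python3 -m handwheel '[[-1,0,0,-1,0,0,0],[-1,0,0,-2,0,0,0],[-1,0,0,-2,0,0,0],[-1,0,0,-2,0,0,0],[-1,-2,0,-1,0,0,0],[-1,-2,0,0,0,0,0],[-1,0,0,0,0,0,0],[-1,0,0,0,0,0,0]]'
python3 - <<'E'
from h import *
from bench import bot
import pickle
c=bot.read_camera("wrist");s=bot.read_camera("scene");t=bot.read_camera("top");pickle.dump((c,s,t),open("z.pkl","wb"))
cv2.imwrite("pics/z_w.png",c["image"][:,:,::-1]);rel([.516,-.0866,.247])
cv2.imwrite("pics/z_s.png",cv2.resize(s["image"][90:270,130:330,::-1],None,fx=3.3,fy=3.3))
cv2.imwrite("pics/z_t.png",cv2.resize(t["image"][100:250,150:400,::-1],None,fx=3.2,fy=3.2))
E
```

```text
clock: 12.28
ee_pos: [0.5158, -0.0859, 0.2459]
ee_rot: [[0.997, -0.071, -0.0], [-0.071, -0.997, 0.0], [-0.0, -0.0, -1.0]]
force: [0.2, 0.4, -0.4]
finger_gap: 0.0849
clock: 12.95
ee_pos: [0.4758, -0.0832, 0.3272]
ee_rot: [[0.997, -0.071, 0.002], [-0.071, -0.997, -0.001], [0.002, 0.001, -1.0]]
force: [-0.4, 0.7, -0.8]
finger_gap: 0.0854
t 13.1 pos [ 0.4764 -0.0832  0.3259] y [-7.090e-02 -9.975e-01 -2.000e-04] z [-0.e+00  2.e-04 -1.e+00] cm in tool [3.98 0.06 7.89] F [-0.    0.13 -0.24] gap 0.0856
```

View pics/z_w.png

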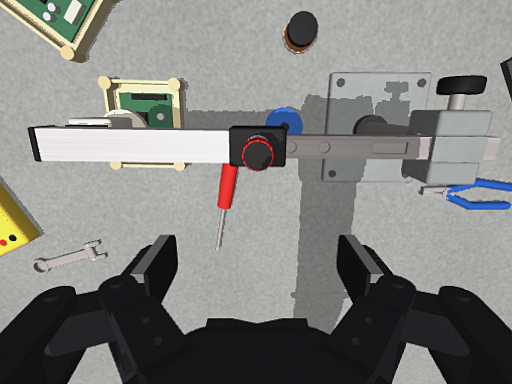

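View pics/z_s.png

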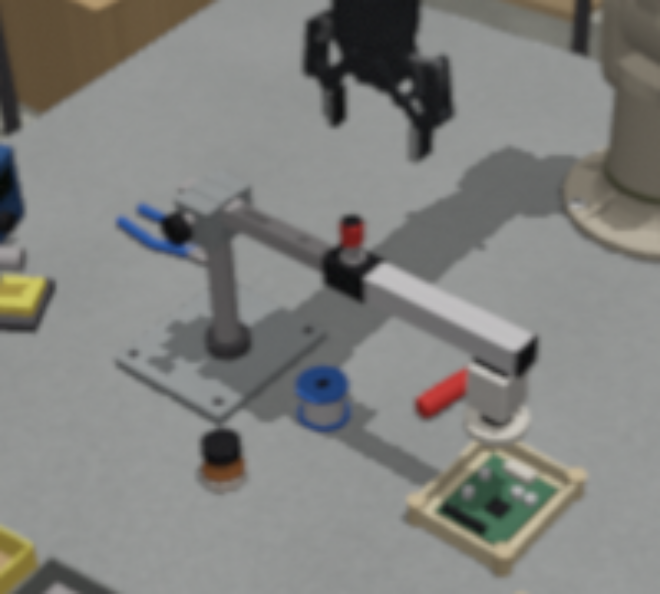

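View pics/z_t.png

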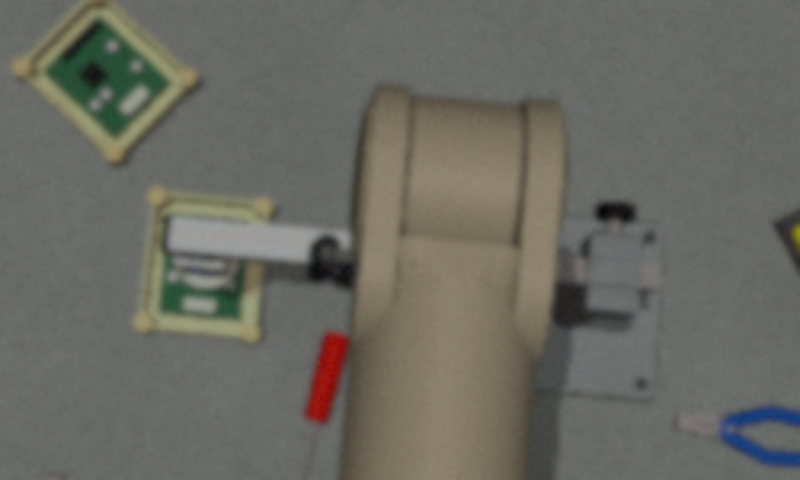

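Wrist view: knob at (258,153), with holes 1 and 2 exposed at about (325,147) and (291,147), so the pin is in hole 3. The tray and the other things look undisturbed. Now a numeric check of the camera offset, knob height and tray shift.

```bash
python3 - <<'E'
from h import *;import pickle
c,s,t=pickle.load(open("z.pkl","rb"));d=pickle.load(open("a.pkl","rb"))
k=plane(c,(258,155),.258);board=np.array([.533,.088]);cam=k[:2]+.165*B
print("knob",k,"cam",cam,"err",np.linalg.norm(cam-board))
# knob red heights scene before/after and triangulation with wrist
for im in(d["scene"]["image"],s["image"]):
  b=[x for x in blobs(im,(0,120,60),(8,255,255),10)[0]];print(b[:4])
# ring light in top view: crop (205,270)ish at z~.1
print("ring top", plane(t,(150+205/3.2,100+262/3.2),.11))
for p in((155,194),(263,206),(253,334),(143,322)): pass
print("tray now",np.mean([plane(t,(150-.34+p[0]/3.2,100-.34+p[1]/3.2),.028) for p in((155,194),(263,206),(253,334),(143,322))],0))
# wrist: knob top vs scene knob top triangulated
print("tri",tri(c,(258,155),s,(130+351/3.3,90+219/3.3)))
print("tri park",tri(d["top"],(325.4,181.2),d["scene"],(205.1,141.9)))
E
```

```text
knob [ 0.51564528 -0.08680352  0.258     ] cam [0.52760778 0.07776748] err 0.011566355513375542
[(array([204.8, 146.1]), [202, 143, 6, 7, 32]), (array([104.8, 195.5]), [103, 194, 5, 4, 18]), (array([266. , 207.8]), [256, 200, 21, 16, 146])]
[(array([236.4, 161.1]), [234, 158, 6, 7, 35]), (array([104.8, 195.5]), [103, 194, 5, 4, 18]), (array([263.6, 209.2]), [256, 202, 15, 14, 109])]
ring top [0.51917503 0.08048182 0.11      ]
tray now [0.53108216 0.08759377 0.028     ]
tri (array([ 0.51528712, -0.08617121,  0.25918954]), [np.float64(0.000845265476232368), np.float64(0.0008452654762323631)])
tri park (array([ 0.50215615, -0.20912581,  0.25649802]), [np.float64(0.0013888940073404853), np.float64(0.0013888940073405022)])
```

```bash
python3 -c "
from bench import bot
print(bot.hand_in())"
```

```text
the job is handed in; nothing more can be done
None
```

I pulled the plunger up about 8 mm and drew the boom out about 124 mm. I felt for the third index hole with the pin riding at about 4 N, let it drop home, released the knob and backed off. I handed in at about 13 s; no verdict comes back, so these are my own checks.

- **Plunger home:** The grip returned to its starting height (0.2466 m against 0.2465 m). The load followed the spring down to about 5.8 N and then fell to about zero. The camera estimate of the knob top was 259 mm, against 258 mm when home; that method is only good to about 2 mm and can't confirm a lift under 1.5 mm by itself.
- **Right hole:** Holes 1 and 2 are visible behind the sleeve, so the pin is in hole 3.
- **Camera over the board:** The lens is about 12 mm from the middle of the board, worked out from the knob's position. A rough look at the ring light gave about 16 mm. Both are within 30 mm.
- **Tray and bench:** The tray measured within 0.3 mm of its start. The other things I could see looked unmoved; I didn't measure them, and some were out of view or hidden by the arm.
- **Forces:** The wrist showed a sideways force of 5 to 11 N across the boom during the lift and draw. I eased it with small corrections. It came from the grip with the pin clear of the tube for most of that time. I had no direct reading of the load on the pin.

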